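# Bolt the sprung lid of the specimen box

## Robot

A 6-joint arm with a two-finger parallel gripper is mounted at the origin on a cart in front of the work surface, level with it; the furniture and walls round the work are solid. World frame = base frame: x ahead of the robot, y to its left, z up, the work surface at z = 0. Lengths are in m, angles in rad, forces in N, time in s.
With the tool pointing down it reaches from about 0.425 to 0.95 m from the base axis. Payload 3.5 kg.
Tool frame: the origin (TCP) lies on the centre line of the jaws, within the pads' length; the fingertips stand 14 mm ahead of it and the grasp point (between the pads) lies 5 mm behind it (ctrl.finger_overhang is the distance from the TCP to the fingertips, in m); z points along the fingers, y is the line along which they close (so a half turn about z gives the same grasp; the last joint's range is limited). The gripper opens to 85 mm and grips with 20 to 120 N. Pads are 22 mm wide; open, the fingers measure 114 mm over their backs; the gripper's body (76 mm by 85 mm) begins 54 mm behind the grasp point. The pads swing forward as they close: fully open they stand 13 mm farther back than shut.
Start: joints at [-0.15, 0.286, 1.577, -0, 1.279, -0.15], TCP at [0.675, 0, 0.245] pointing down, gripper open.
Joint ranges: [-2.77, 2.77], [-0.9, 2.22], [0.21, 2.48], [-1.53, 4.67], [0.24, 2.81], [-2.84, 2.84]. Speed limits (rad/s): [2.79, 2.79, 3.14, 3.14, 3.14, 3.14].

## Interface

Orientations are given as a unit quaternion [x, y, z, w].
In Python, from plant import ctrl gives the robot as it stands.
- The arm moves only by the tool send_rows, never from a script. Its argument "moves" is text: rows parted by semicolons, each of 7 numbers parted by spaces: the turn, a rotation vector about the tool's x, y, z in units of 360 degrees (1.0 is 360 degrees), then the shift along the tool's x, y, z in units of 20 cm (1.0 is 20 cm), then the gripper's target within -1 to 1 (fully open at 1, half-way at 0, shut at -1). A call has 1 to 12 rows; each row is the pose to reach, as a shift and turn from the pose commanded when the call began, along the tool's axes at that moment, turning the shorter way round; what a row does not reach only later rows make up. A row lasts 1/8 s, in which the tool goes at most 62.5 mm and 10.7 degrees, less where a joint would pass 70% of its speed; a pose out of reach is approached as far as the arm can. A call with a number of a shift or a turn outside -1 to 1 is refused whole. A call with a gripper value outside its range is refused whole. The fingers move at their own pace and stop on an object; "newtons" is the grip in N (left out, the last holds). Time passes only in rows, so rows that repeat a pose let the fingers close. It gives the time, the measured TCP pose, the force, the opening and the grip force at its end, in the units of the state.
- ctrl.get_state(): the state, without advancing time (a new reading comes with each control period).
- ctrl.read_camera(name): name is "scene" or "side" or "wrist"; returns a dict with "image" (420x560x3 uint8, red, green, blue), "fovy" (degrees; the focal length in pixels is half the picture's height over the tangent of half this angle, whatever the lens; pixels are square), "cx", "cy" (the principal point, pixels), "extrinsics" (4x4, takes a point from camera to world coordinates). Camera axes: x right, y up, looking along -z (the intrinsics and any distortion apply to the point x, -y, -z); pixel columns grow to the right and rows downward; lengths in m; the calibration is good to about 2 mm. The wrist camera is an equidistant fisheye: a pixel r from the principal point sees the ray r / f radians off the axis. A picture is of the moment at which its call begins. There is no depth.
- ctrl.sign_off(): hands the job in; it is judged then, once.
The state is a dict: "time": time; "qpos": joint angles; "dq": joint speeds; "joint_efforts": joint torques, N m; "eef_pos": TCP position; "tcp_rot": TCP orientation; "contact_force": force on the tool from outside, world axes, zero at the start; "wrist_torque": the same for the moment, N m; "opening": opening from 0.0 (shut) to 1.0 (fully open); "finger_force": force on a finger pad.
Only numpy, scipy, OpenCV 4.12 (cv2) and the standard library are available. Lean on these libraries where they do the work, as an engineer would, in place of code of your own. Each camera call takes 0.05 s, during which the arm holds its last target. There are 200 camera calls.

## Task

Press the sprung lid of the wooden box down onto its rim and, while you keep it down, slide the bolt across into the keeper until its tip is fully home against the stop screw inside, finishing with a steady sideways push of about 15 N; then let go, so that the bolt alone holds the lid shut. Press the lid only as hard as it takes to stay down (some 15 N), never push the bolt harder than 20 N, and leave everything else on the bench where it is.

Things in the scene. Friction and masses are not known exactly. Their poses are not given: they have to be found in the camera images.
- box: Wooden box fixed to the bench, 170 x 190 mm, rim 60 mm high. Origin: centre of its underside; x points to its hinge side (away from the robot), y to its left, z up. The hinge line of the lid runs along the box's y axis through (85, 0, 60) mm in this frame.
- lid (a joint): Angle of the lid, rad. 0 = lying flat on the rim; grows as the front edge rises. A spring in the hinge pushes it up (it stands ajar at about 0.25 to 0.4 when left alone); holding it shut takes about 9 N downward at the bolt's knob, and it springs up again when let go unless bolted.
- lid_panel: Plywood panel of the lid, 172 x 190 x 12 mm. Origin on the hinge line; at lid angle 0 its axes are those of the box, with the panel reaching from x = 0 to -172 mm and z = 0 to 12 mm. It carries the barrel bolt: a steel base plate and two steel staples whose tops are 33 mm above the origin's level.
- rim: Rubber-faced top of the box's front wall, on which the lid lands; the lid must not be pressed onto it with more than 18 N beyond what holds it shut against its spring. Origin: that of the box.
- bolt (a joint): Travel of the bolt along the box's -y direction (to the right), m. 0 = fully drawn back. The tip reaches the keeper's mouth at 0.010 and the stop screw at 0.026 to 0.032, as the screw is set. Friction of about 3 N keeps it where it is left.
- bolt_rod: The bolt: round-ended steel rod 10 mm thick, 130 mm long, its axis along the box's y, 24 mm above the lid's underside and 145 mm in front of the hinge line; carries the knob. Origin on the rod's axis, 90 mm behind (left of) the tip.
- knob (a point): Centre of the black cylindrical grip knob that stands up from the bolt: 16 mm thick, 36 mm tall (18 mm above and below this point), 32 mm above the rod's axis, square to the lid (it tilts with the lid). With the bolt at 0 it is at (-145, -20, 56) mm in the lid panel's frame. Clear of the staples by 27 mm to the left and, at the start, by 35 mm to the right (they are lower than the knob's underside).
- bolt_tip (a point): Point of the bolt's rounded tip, on the rod's axis.
- keeper: Steel keeper, 24 mm wide, on the right side of the box: a socket 18 mm wide and 16 mm high, whose roof lies 2 mm above the rod when the lid is right down; with the lid up by more than about 4 mm at the bolt, the tip runs against the roof's edge instead of entering. Origin: centre of its mouth, 100 mm to the right of the box's middle, where the rod's axis comes with the lid shut. Nothing may push the bolt against it or its screw with more than 20 N.
- keeper_mouth (a point): Centre of the keeper's mouth; axes as those of the box.
- stop_screw: Brass stop screw in the keeper's back, its knurled head showing on the right. Origin: centre of its inner face, which the tip meets when the bolt is home, 16 to 22 mm behind the mouth; it differs from time to time. Axes as those of the box. It does not move.
- small_hammer: small hammer with wooden handle, 73x209x24 mm; to be left alone. Origin: centre of its underside.
- wood_rib: flat oval wooden rib, 38x89x8 mm; to be left alone. Origin: centre of its underside.
- wood_flat: flat red-brown wood block, 50x85x18 mm; to be left alone. Origin: centre of its underside.
- file_flat: file with wooden handle, 216 mm long; to be left alone. Origin: centre of its underside.
- egg_stone: egg-shaped red-brown stone, 34x44x26 mm; to be left alone. Origin: centre of its underside.
- disc_b: small carved pale disc, 40 mm across, 11 mm thick; to be left alone. Origin: centre of its underside.

How it is judged:
On the way, in this order (a step that is already met when the one before it is completed fails the run):
1. the lid is pressed down (lid angle under 0.03 rad) with the bolt not yet in the keeper (travel under 0.012 m) (value of joint lid below 0.03 rad and value of joint bolt below 0.012 m), for 0.1 s.
2. the bolt's tip is in the keeper and pushed against the stop screw with at least 8 N (y of bolt_tip in the frame of stop_screw below 0.003 m and value of joint lid below 0.03 rad and y of bolt_tip in the frame of keeper_mouth below -0.012 m and contact force between bolt_rod and stop_screw above 8 N), for 0.2 s.
At the end, for the whole second after the job is handed in: The bolt's tip is in the keeper, at most 3 mm short of the stop screw and at least 12 mm past the mouth; the lid is held shut by it, at less than 0.03 rad; both are at rest (y of bolt_tip in the frame of stop_screw below 0.003 m and value of joint lid below 0.03 rad and y of bolt_tip in the frame of keeper_mouth below -0.012 m and velocity of joint lid between -0.05 and 0.05 rad/s and velocity of joint bolt between -0.005 and 0.005 m/s); the robot touches nothing.
It fails at once if the lid is pressed onto the rim with more than 18 N (contact force between lid_panel and rim above 18 N).
It fails at once if the bolt is pushed against the keeper or its stop screw with more than 20 N (contact force between bolt_rod and keeper above 20 N).
It fails at once if another thing on the bench is moved by more than 30 mm (distance of any of small_hammer, wood_rib, wood_flat, file_flat, egg_stone, disc_b from where it was at the start of the episode above 0.03 m).
It also fails if it takes over 58 s, if anything falls off the work surface, if the arm or the gripper's body presses on something with over 40 N, if the wrist force passes 120 N, or if a joint passes its speed limit or range.

## Working session

There is one attempt and no reset: what is moved stays moved. The work goes in short steps, Python scripts to look and compute and a tool call to move; the robot and the scene stay as the last step left them, time stands still between calls to the robot, and variables do not carry over. Pictures are saved under pics/ and viewed, at most 10 in all, crops included, and the job is handed in when it is done.

Besides the shell and the picture viewer there is one more tool, called after ">>>" as name(argument=value, ...) on one line, values as JSON. send_rows: Moves the arm, as the interface text tells. Its arguments: {"type":"object","properties":{"moves":{"type":"string"},"newtons":{"type":"number"}},"required":["moves"]}

```bash
mkdir -p pics; ls; cat > h.py <<'E'
import numpy as np, cv2, json
from plant import ctrl
def snap(n,tag):
    d=ctrl.read_camera(n); cv2.imwrite(f'pics/{tag}.png',d['image'][:,:,::-1])
    np.savez(f'pics/{tag}.npz',**{k:np.array(v) for k,v in d.items()},name=n); return d
def ray(tag,u,v):
    d=np.load(f'pics/{tag}.npz'); f=210/np.tan(np.radians(d['fovy'])/2); E=d['extrinsics']
    x,y=(u-d['cx'])/f,(v-d['cy'])/f
    if str(d['name'])=='wrist':
        r=np.hypot(x,y); s=np.sinc(r/np.pi) ; p=np.array([x*s,-y*s,-np.cos(r)])
    else: p=np.array([x,-y,-1.])
    p=E[:3,:3]@p; return E[:3,3],p/np.linalg.norm(p)
def tri(*o):
    A=np.zeros((3,3));b=np.zeros(3);R=[ray(*q) for q in o]
    for c,p in R: M=np.eye(3)-np.outer(p,p);A+=M;b+=M@c
    X=np.linalg.solve(A,b); return X,[np.linalg.norm(np.cross(X-c,p)) for c,p in R]
def proj(tag,X):
    d=np.load(f'pics/{tag}.npz'); f=210/np.tan(np.radians(d['fovy'])/2); E=d['extrinsics']
    p=E[:3,:3].T@(np.array(X)-E[:3,3]); x,y,z=p[0],-p[1],-p[2]
    if str(d['name'])=='wrist':
        r=np.hypot(x,y); t=np.arctan2(r,z); return d['cx']+f*t*x/r,d['cy']+f*t*y/r
    return d['cx']+f*x/z,d['cy']+f*y/z
E
python3 - <<'E'
from h import *
for n in('scene','side','wrist'):
    d=snap(n,n+'0'); print(n,d['fovy'],d['cx'],d['cy'],d['extrinsics'].round(3).tolist() if hasattr(d['extrinsics'],'round') else d['extrinsics'], [k for k in d])
s=ctrl.get_state();print(s)
a=[cv2.imread(f'pics/{n}0.png') for n in('scene','side')]
cv2.imwrite('pics/a.png',cv2.resize(np.vstack(a),(800,1200))[:600]);cv2.imwrite('pics/b.png',cv2.resize(a[1],(800,600)))
E
```

```text
pics
scene 47.1328712065673 279.60760407721233 206.54294006847698 [[-0.082, 0.737, -0.67, -0.523], [-0.996, -0.049, 0.068, 0.166], [0.017, 0.674, 0.739, 1.315], [0.0, 0.0, 0.0, 1.0]] ['image', 'fovy', 'cx', 'cy', 'extrinsics']
side 43.55682360508635 283.7118163841712 212.3850582464213 [[-0.888, 0.219, -0.406, -0.042], [-0.461, -0.428, 0.778, 1.194], [-0.003, 0.877, 0.48, 0.833], [0.0, 0.0, 0.0, 1.0]] ['image', 'fovy', 'cx', 'cy', 'extrinsics']
wrist 65.70646984690485 278.12025022377986 204.03497581088936 [[1.0, -0.001, 0.002, 0.675], [-0.0, 0.949, 0.315, 0.082], [-0.002, -0.315, 0.949, 0.373], [0.0, 0.0, 0.0, 1.0]] ['image', 'fovy', 'cx', 'cy', 'extrinsics']
{'time': 0.15, 'qpos': array([-1.49972732e-01,  2.87002770e-01,  1.57784374e+00,  6.03435725e-05,
        1.27862670e+00, -1.49997822e-01]), 'dq': array([ 0.000371  , -0.00342794, -0.00459264,  0.00117927, -0.00071052,
       -0.00051874]), 'joint_efforts': array([ 7.91554030e-04, -4.06602967e+01, -2.93140125e+01, -8.94972595e-05,
        3.96185191e-03, -2.97825103e-06]), 'eef_pos': array([6.74509566e-01, 1.35858529e-04, 2.44236212e-01]), 'tcp_rot': array([ 7.07103762e-01,  7.07109175e-01, -5.34818343e-04, -7.73906337e-04]), 'contact_force': array([0.54816364, 0.03564993, 0.30772709]), 'wrist_torque': array([-0.02515888, -0.00799256, -0.02032912]), 'finger_force': 0.0, 'opening': 1.0002737722630206}
```

View pics/a.png

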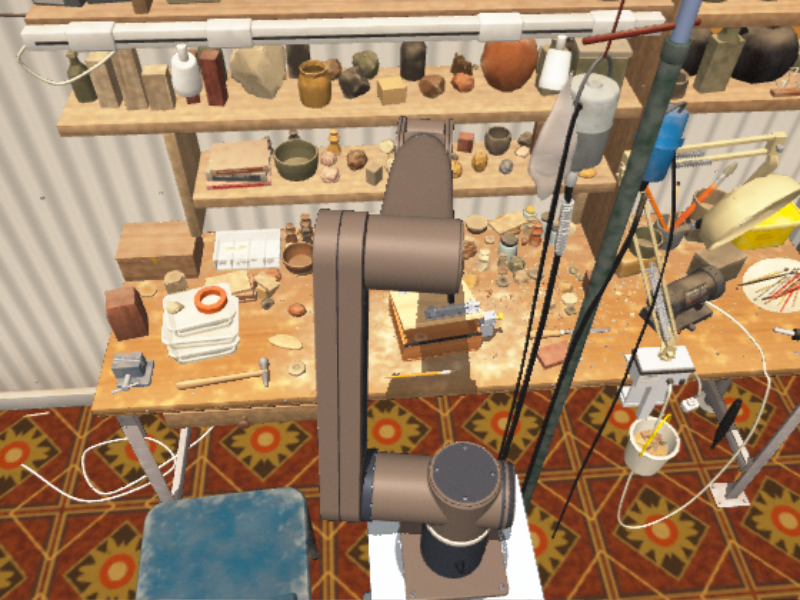

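View pics/b.png

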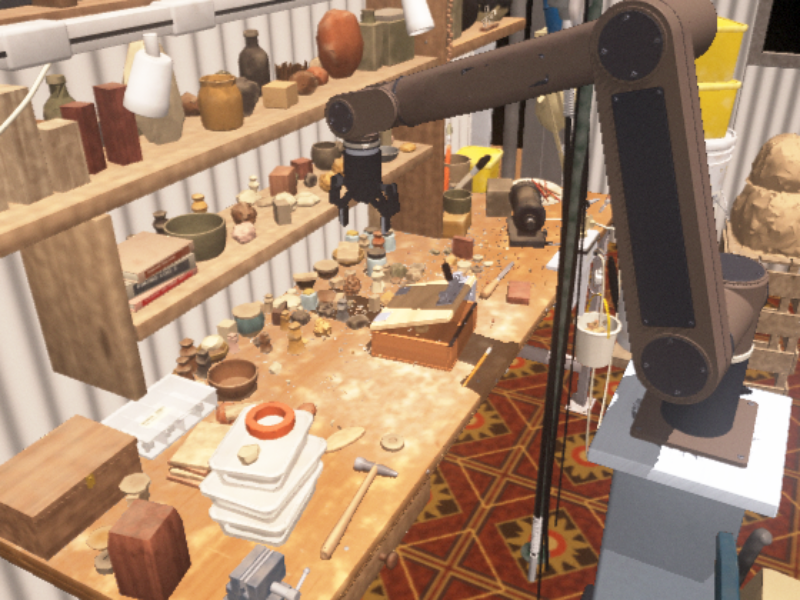

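View pics/wrist0.png

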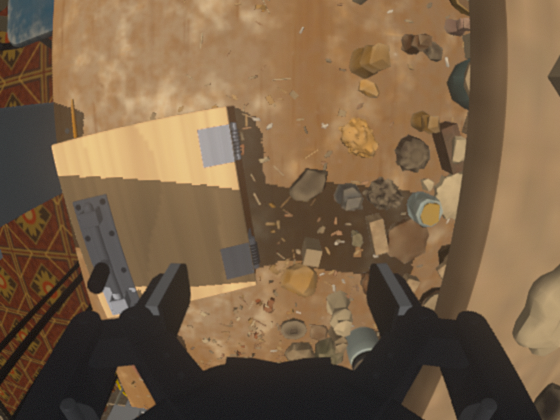

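The box lies left of the gripper's view. Its lid is ajar, the hinge-side corners are near (233,107) and (257,280), and the knob is near (98,278) in the wrist picture. I'll enlarge crops for accurate pixel positions.

```bash
python3 - <<'E'
from h import *
def crop(t,x,y,w,h,W,H): return cv2.resize(cv2.imread(f'pics/{t}.png')[y:y+h,x:x+w],(W,H),interpolation=cv2.INTER_CUBIC)
a=crop('scene0',265,195,100,75,400,300);b=crop('side0',250,180,100,75,400,300)
c=crop('wrist0',40,90,240,240,600,600)
cv2.imwrite('pics/c.png',cv2.resize(np.vstack([a,b]),(800,1200))[:600]*0+cv2.resize(np.hstack([a,b]),(800,300)).repeat(2,0)*1 if 0 else np.hstack([cv2.resize(np.vstack([a,b]),(400,600)),cv2.resize(c,(400,600))[:, :] ]))
cv2.imwrite('pics/d.png',c)
E
```

```text
(no output)
```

View pics/c.png

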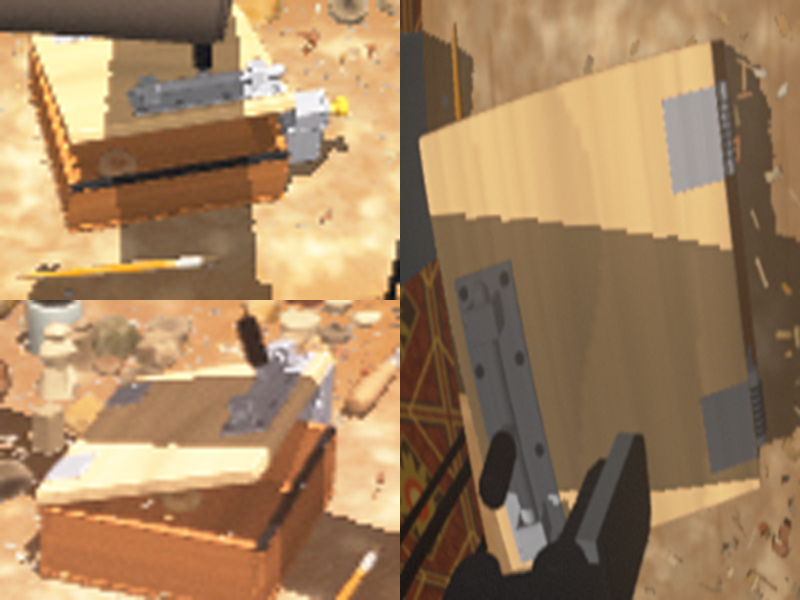

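View pics/d.png

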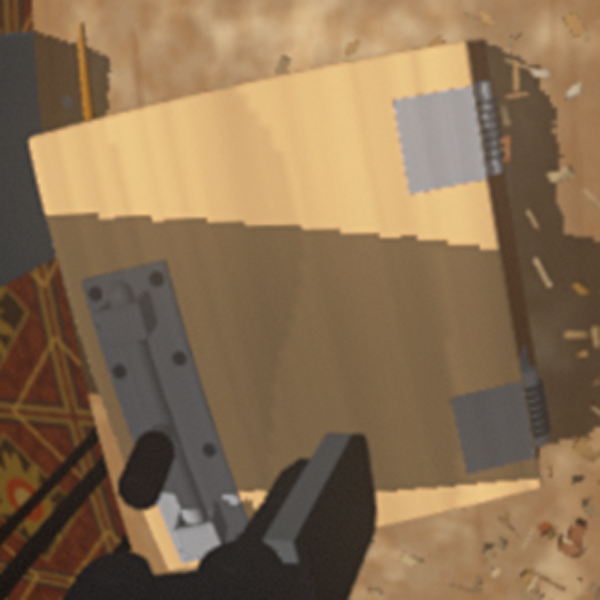

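```bash
cat > fit.py <<'E'
from h import *
from scipy.optimize import least_squares
def W(p,X,lid):
    x,y,a,th=p[:4]; X=np.array(X,float)/1e3
    if lid:
        c,s=np.cos(th),np.sin(th); X=np.array([c*X[0]+s*X[2],X[1],-s*X[0]+c*X[2]])+[.085,0,.06]
    c,s=np.cos(a),np.sin(a); return np.array([x+c*X[0]-s*X[1],y+s*X[0]+c*X[1],X[2]])
w=lambda u,v:(40+u/2.5,90+v/2.5)
s=lambda u,v:(265+u/4,195+v/4)
d=lambda u,v:(250+u/4,180+(v-300)/4)
O=[('wrist0',w(470,42),(0,95,12),1),('wrist0',w(540,484),(0,-95,12),1),('wrist0',w(30,137),(-172,95,12),1),
('wrist0',w(148,466),(-145,-20,56),1),
('side0',d(245,320),(-145,-20,74),1),('side0',d(259,362),(-145,-20,38),1),('side0',d(266,448),(-172,95,12),1),
('side0',d(38,488),(0,95,12),1),('side0',d(264,548),(-85,95,60),0),('side0',d(335,428),(-85,-95,60),0),
('scene0',s(73,187),(-85,95,60),0),('scene0',s(70,228),(-85,95,0),0),('scene0',s(73,142),(-172,95,12),1)]
def fit(O,p0): 
    r=lambda p:np.concatenate([np.array(proj(t,W(p,X,l)))-uv for t,uv,X,l in O])
    return least_squares(r,p0,loss='soft_l1',f_scale=1.5),r
if __name__=='__main__':
    f,r=fit(O,[.56,.03,.15,.3]); print(f.x)
    for o,e in zip(O,r(f.x).reshape(-1,2)): print(o[0],o[2],e.round(1))
    k=W(f.x,(-145,-20,56),1);print('knob',k,'shut',W([*f.x[:3],0],(-145,-20,56),1))
    print('knob tri',tri(('wrist0',*w(148,466)),('side0',*d(252,341))))
E
python3 fit.py
```

```text
[ 0.55182553 -0.02996204  0.13029388  0.30064065]
wrist0 (0, 95, 12) [-1.3  0.9]
wrist0 (0, -95, 12) [1.3 2.5]
wrist0 (-172, 95, 12) [-0.9  2.4]
wrist0 (-145, -20, 56) [-1.2 -1.9]
side0 (-145, -20, 74) [-1.4  0.2]
side0 (-145, -20, 38) [-1.6  0.9]
side0 (-172, 95, 12) [-4.2  4.8]
side0 (0, 95, 12) [-2.4  0.7]
side0 (-85, 95, 60) [-1.  -0.1]
side0 (-85, -95, 60) [-0.7 -0.9]
scene0 (-85, 95, 60) [-0.5  0.5]
scene0 (-85, 95, 0) [-0.2  1.2]
scene0 (-172, 95, 12) [-0.7 -2.5]
knob [ 0.51782401 -0.05458844  0.1564274 ] shut [ 0.49493261 -0.05758804  0.116     ]
knob tri (array([ 0.51624505, -0.05875044,  0.15541241]), [np.float64(0.0016727101472152552), np.float64(0.0016727101472152753)])
```

```bash
cat > rel.py <<'E'
from fit import *
from scipy.spatial.transform import Rotation as R
def goal(p,th,lid):  # tool x=box x, y=-box y, z down, pitched with lid angle th
    b=R.from_euler('z',p[2])*R.from_euler('y',th)*R.from_euler('x',np.pi); return W([*p[:3],th],lid,1),b
def rel(P,Rq,Pt,Rt):
    A=R.from_quat(Rq); return (np.concatenate([(A.inv()*Rt).as_rotvec()/2/np.pi,A.inv().apply(Pt-P)/.2])).round(4)
E
python3 - <<'E'
from rel import *
p=fit(O,[.56,.03,.15,.3])[0].x
s=ctrl.get_state(); print(goal(p,p[3],(-145,-20,136))[0],rel(np.array([.675,0,.245]),[.70711,.70711,0,0],*goal(p,p[3],(-145,-20,136))))
E
```

```text
[ 0.54131378 -0.05151043  0.23283915] [ 0.0344 -0.0393  0.2274 -0.2576 -0.6684  0.0608]
```

>>> send_rows(moves="0.0086 -0.0098 0.057 -0.064 -0.167 0.015 1; 0.0172 -0.0197 0.114 -0.129 -0.334 0.03 1; 0.0258 -0.0295 0.17 -0.193 -0.5 0.045 1; 0.0344 -0.0393 0.2274 -0.2576 -0.668 0.061 1; 0.0344 -0.0393 0.2274 -0.2576 -0.668 0.061 1; 0.0344 -0.0393 0.2274 -0.2576 -0.668 0.061 1; 0.0344 -0.0393 0.2274 -0.2576 -0.668 0.061 1; 0.0344 -0.0393 0.2274 -0.2576 -0.668 0.061 1; 0.0344 -0.0393 0.2274 -0.2576 -0.668 0.061 1; 0.0344 -0.0393 0.2274 -0.2576 -0.668 0.061 1; 0.0344 -0.0393 0.2274 -0.2576 -0.668 0.061 1", newtons=40)

```text
time: 1.52
eef_pos: [0.5412, -0.0514, 0.2331]
tcp_rot: [0.987, 0.065, -0.149, 0.01]
contact_force: [-0.3, 0.2, 0.2]
opening: 1.0
finger_force: 0.0
```

```bash
python3 - <<'E'
from rel import *
s=ctrl.get_state(); print({k:np.round(s[k],4) for k in('time','eef_pos','tcp_rot','contact_force','qpos')})
snap('wrist','wrist1');snap('side','side1');snap('scene','scene1')
p=fit(O,[.56,.03,.15,.3])[0].x
g=goal(p,p[3],(-145,-20,136));print(g[0],g[1].as_quat())
print([proj('wrist1',W(p,(-145,-20,z),1)) for z in(38,74)],[proj('side1',W(p,(-145,-20,z),1)) for z in(38,74)])
a=cv2.imread('pics/wrist1.png'); cv2.imwrite('pics/e.png',cv2.resize(a,(800,600),interpolation=cv2.INTER_CUBIC))
E
```

```text
{'time': np.float64(1.525), 'eef_pos': array([ 0.5412, -0.0514,  0.2331]), 'tcp_rot': array([ 0.9866,  0.065 , -0.1494,  0.0099]), 'contact_force': array([-0.3386,  0.2449,  0.1866]), 'qpos': array([-0.2347,  0.168 ,  1.7594, -0.1066,  1.4962,  1.2275])}
[ 0.54131378 -0.05151043  0.23283915] [ 0.98662577  0.06436673 -0.14943718  0.00974917]
[(np.float64(279.8670797793324), np.float64(211.35205445670388)), (np.float64(280.23395063723245), np.float64(230.20409654813054))] [(np.float64(313.15164400996156), np.float64(196.39849972636497)), (np.float64(309.8952764895655), np.float64(185.2076782573668))]
```

View pics/e.png

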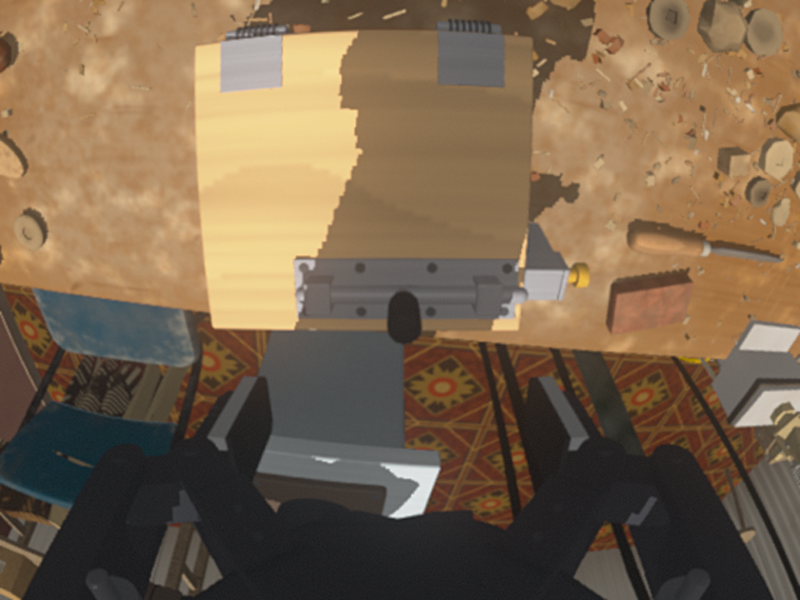

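The wrist view shows the knob at (404,316) in the 800x600 picture, with the lid corners at (197,47), (531,37), (211,329) and (521,331). The keeper is at right, about (545,280). I'll refit with these points and work out the descent.

```bash
cat > fit2.py <<'E'
from rel import *
e=lambda u,v:(u*.7,v*.7)
O2=O+[('wrist1',e(197,47),(0,95,12),1),('wrist1',e(531,37),(0,-95,12),1),('wrist1',e(211,329),(-172,95,12),1),('wrist1',e(520,331),(-172,-95,12),1),
('wrist1',e(404,302),(-145,-20,40),1),('wrist1',e(404,327),(-145,-20,74),1)]
f,r=fit(O2,[.56,-.03,.13,.3]); p=f.x
E
python3 - <<'E'
from fit2 import *
print(p)
for o,x in zip(O2,r(p).reshape(-1,2)): print(o[0],o[2],x.round(1))
g=goal(p,p[3],(-145,-20,56)); s=ctrl.get_state()
print(g[0],W([*p[:3],0],(-145,-20,56),1),rel(np.array([.54131,-.05151,.23284]),[0.98662577,0.06436673,-0.14943718,0.00974917],*g))
print('knob tri',tri(('wrist1',*e(404,315)),('side0',*d(252,341)),('wrist0',*w(148,466))))
E
```

```text
[ 0.55158377 -0.02979173  0.13150013  0.30831967]
wrist0 (0, 95, 12) [-1.6  0.6]
wrist0 (0, -95, 12) [1.3 2.3]
wrist0 (-172, 95, 12) [-1.6  2.5]
wrist0 (-145, -20, 56) [-1.2 -1.5]
side0 (-145, -20, 74) [-1.6 -0.1]
side0 (-145, -20, 38) [-1.7  0.6]
side0 (-172, 95, 12) [-4.3  4.4]
side0 (0, 95, 12) [-2.4  0.8]
side0 (-85, 95, 60) [-0.9 -0.1]
side0 (-85, -95, 60) [-0.7 -0.9]
scene0 (-85, 95, 60) [-0.5  0.6]
scene0 (-85, 95, 0) [-0.2  1.3]
scene0 (-172, 95, 12) [-0.8 -2.8]
wrist1 (0, 95, 12) [-0.3 -1.9]
wrist1 (0, -95, 12) [ 3.3 -0.6]
wrist1 (-172, 95, 12) [2.5 0.1]
wrist1 (-172, -95, 12) [ 2.1 -0.7]
wrist1 (-145, -20, 40) [-3.1  1.2]
wrist1 (-145, -20, 74) [-2.8  1.4]
[ 0.51834962 -0.05436157  0.15736072] [ 0.49472422 -0.05748635  0.116     ] [-1.000e-04 -1.200e-03 -2.000e-04  1.300e-03 -8.000e-04  3.947e-01]
knob tri (array([ 0.51646881, -0.05767656,  0.15571483]), [np.float64(0.001138303001792264), np.float64(0.0022165287328873525), np.float64(0.001310533663634284)])
```

>>> send_rows(moves="0 0 0 -0.002 0.01 0.15 1; 0 0 0 -0.003 0.012 0.28 1; 0 0 0 -0.004 0.012 0.36 1; 0 0 0 -0.004 0.012 0.385 1; 0 0 0 -0.004 0.012 0.385 0; 0 0 0 -0.004 0.012 0.385 -0.3", newtons=25)

```text
time: 2.42
eef_pos: [0.5192, -0.0571, 0.1609]
tcp_rot: [0.987, 0.064, -0.148, 0.01]
contact_force: [-1.3, 1.0, 0.5]
opening: 0.607
finger_force: 0.0
```

```bash
python3 - <<'E'
from fit2 import *
s=ctrl.get_state(); print({k:np.round(s[k],4) for k in('time','eef_pos','tcp_rot','contact_force','opening')})
snap('wrist','wrist2'); a=cv2.imread('pics/wrist2.png'); cv2.imwrite('pics/f.png',cv2.resize(a[130:410,90:465],(800,597),interpolation=cv2.INTER_CUBIC))
E
```

```text
{'time': np.float64(2.425), 'eef_pos': array([ 0.5192, -0.0571,  0.1609]), 'tcp_rot': array([ 0.9868,  0.0644, -0.1484,  0.0103]), 'contact_force': array([-1.3484,  0.9851,  0.4777]), 'opening': np.float64(0.6071)}
```

View pics/f.png

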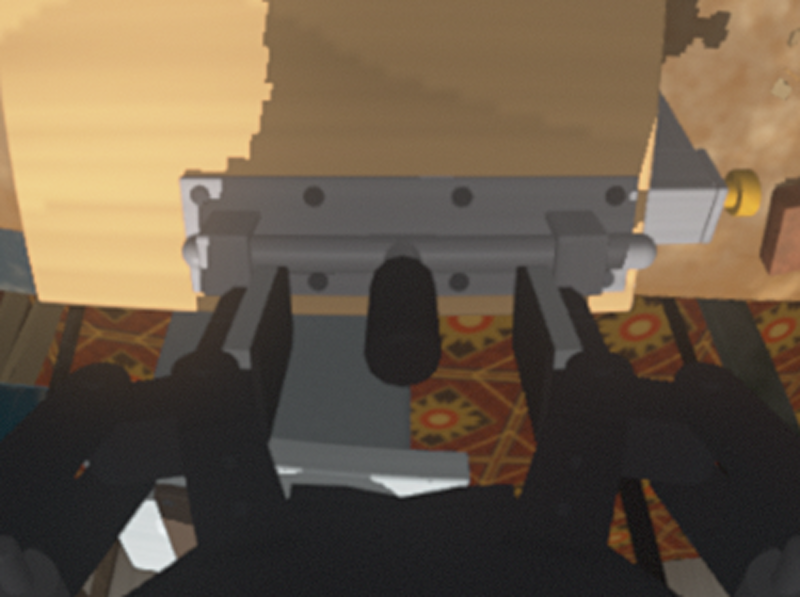

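The knob sits centred between the open pads, with an equal gap on each side at (365–440, 320). Closing now.

>>> send_rows(moves="0 0 0 0 0 0 -0.7; 0 0 0 0 0 0 -1; 0 0 0 0 0 0 -1; 0 0 0 0 0 0 -1; 0 0 0 0 0 0 -1", newtons=30)

```text
time: 3.1
eef_pos: [0.5187, -0.0571, 0.1603]
tcp_rot: [0.987, 0.064, -0.149, 0.01]
contact_force: [1.0, -0.4, 2.6]
opening: 0.174
finger_force: 29.4
```

```bash
python3 - <<'E'
from fit2 import *
s=ctrl.get_state(); print({k:np.round(s[k],4) for k in('time','eef_pos','tcp_rot','contact_force','wrist_torque','opening','finger_force')})
A=R.from_quat(s['tcp_rot']); th=np.arcsin(-A.as_matrix()[2,0]); print('pitch',th, A.as_matrix().round(3))
# arc about hinge line: hinge in world, TCP in the lid frame
hin=W([*p[:3],0],(0,0,0),1); L=R.from_euler('z',p[2]).inv().apply(s['eef_pos']-hin); print('tcp rel hinge',L)
for t in(.25,.2,.15,.1,.05,.02,0):
    D=R.from_euler('y',t-th).apply(L)-L; Rt=R.from_euler('z',p[2])*R.from_euler('y',t-th)*R.from_euler('z',-p[2])*A
    print(t,(D*1e3).round(1),rel(s['eef_pos'],s['tcp_rot'],s['eef_pos']+R.from_euler('z',p[2]).apply(D),Rt))
E
```

```text
{'time': np.float64(3.1), 'eef_pos': array([ 0.5187, -0.0571,  0.1603]), 'tcp_rot': array([ 0.9867,  0.0644, -0.149 ,  0.0102]), 'contact_force': array([ 1.0061, -0.4288,  2.5932]), 'wrist_torque': array([-0.0446, -0.1034,  0.0141]), 'opening': np.float64(0.1744), 'finger_force': np.float64(29.417)}
pitch 0.29987284779310847 [[ 0.947  0.13  -0.293]
 [ 0.124 -0.992 -0.039]
 [-0.295  0.001 -0.955]]
tcp rel hinge [-0.12120836 -0.02278313  0.10028559]
0.25 [-4.8  0.  -6.2] [ 0.      0.0079  0.     -0.0141 -0.      0.0366]
0.2 [ -9.4   0.  -12.6] [ 0.      0.0159  0.     -0.0263 -0.      0.074 ]
0.15 [-13.6   0.  -19.2] [ 0.      0.0239  0.     -0.0366 -0.      0.1119]
0.1 [-17.5   0.  -26.1] [ 0.      0.0318  0.     -0.0451 -0.      0.1503]
0.05 [-21.    0.  -33.1] [ 1.000e-04  3.980e-02  0.000e+00 -5.160e-02 -0.000e+00  1.891e-01]
0.02 [-23.    0.  -37.4] [ 1.000e-04  4.450e-02  0.000e+00 -5.460e-02 -0.000e+00  2.125e-01]
0 [-24.2   0.  -40.3] [ 1.000e-04  4.770e-02  0.000e+00 -5.620e-02 -0.000e+00  2.282e-01]
```

>>> send_rows(moves="0 0.004 0 -0.007 0 0.018 -1; 0 0.008 0 -0.014 0 0.037 -1; 0 0.012 0 -0.02 0 0.055 -1; 0 0.016 0 -0.026 0 0.074 -1; 0 0.02 0 -0.0315 0 0.093 -1; 0 0.024 0 -0.0366 0 0.112 -1; 0 0.028 0 -0.041 0 0.131 -1; 0 0.0318 0 -0.045 0 0.15 -1; 0 0.0318 0 -0.045 0 0.15 -1")

```text
time: 4.22
eef_pos: [0.5011, -0.0594, 0.1339]
tcp_rot: [0.997, 0.065, -0.049, 0.004]
contact_force: [1.2, -0.8, 4.8]
opening: 0.174
finger_force: 29.5
```

```bash
cat > st.py <<'E'
from fit2 import *
s=ctrl.get_state(); A=R.from_quat(s['tcp_rot']).as_matrix(); Z=R.from_euler('z',-p[2])
print({k:np.round(s[k],4) for k in('time','eef_pos','wrist_torque','opening','finger_force')},'pitch',round(np.arcsin(-A[2,0]),4))
print('F box',Z.apply(s['contact_force']).round(2),'pos box rel hinge',(Z.apply(s['eef_pos']-W([*p[:3],0],(0,0,0),1))*1e3).round(2), 'F tool',(A.T@s['contact_force']).round(2))
E
python3 st.py
```

```text
{'time': np.float64(4.225), 'eef_pos': array([ 0.5011, -0.0594,  0.1339]), 'wrist_torque': array([-0.139 , -0.1654, -0.0194]), 'opening': np.float64(0.1737), 'finger_force': np.float64(29.5125)} pitch 0.0984
F box [ 1.09 -0.97  4.76] pos box rel hinge [-138.97  -22.71   73.88] F tool [ 0.62  0.97 -4.84]
```

>>> send_rows(moves="0 0.003 0 -0.006 0 0.015 -1; 0 0.006 0 -0.011 0 0.03 -1; 0 0.009 0 -0.016 0 0.043 -1; 0 0.0115 0 -0.0195 0 0.054 -1; 0 0.0115 0 -0.0195 0 0.054 -1; 0 0.0115 0 -0.0195 0 0.054 -1")

```text
time: 4.97
eef_pos: [0.4963, -0.06, 0.124]
tcp_rot: [0.998, 0.065, -0.014, 0.001]
contact_force: [-1.1, -0.8, 6.8]
opening: 0.171
finger_force: 29.8
```

```bash
python3 st.py
```

```text
{'time': np.float64(4.975), 'eef_pos': array([ 0.4963, -0.06  ,  0.124 ]), 'wrist_torque': array([-0.1411,  0.0799,  0.027 ]), 'opening': np.float64(0.1712), 'finger_force': np.float64(29.7821)} pitch 0.0274
F box [-1.22 -0.68  6.81] pos box rel hinge [-143.77  -22.72   63.96] F tool [-1.41  0.69 -6.78]
```

>>> send_rows(moves="0 0.0012 0 -0.002 0 0.005 -1; 0 0.0022 0 -0.004 0 0.01 -1; 0 0.0022 0 -0.004 0 0.01 -1")

```text
time: 5.35
eef_pos: [0.4956, -0.0601, 0.1222]
tcp_rot: [0.998, 0.065, -0.007, 0.001]
contact_force: [-0.8, -1.0, 7.3]
opening: 0.18
finger_force: 29.9
```

```bash
python3 st.py
```

```text
{'time': np.float64(5.35), 'eef_pos': array([ 0.4956, -0.0601,  0.1222]), 'wrist_torque': array([-0.0916,  0.1789, -0.0061]), 'opening': np.float64(0.18), 'finger_force': np.float64(29.8669)} pitch 0.0133
F box [-0.92 -0.93  7.26] pos box rel hinge [-144.52  -22.73   62.21] F tool [-1.02  0.94 -7.24]
```

>>> send_rows(moves="0 0.0008 0 -0.0015 0 0.0035 -1; 0 0.0014 0 -0.003 0 0.007 -1; 0 0.0014 0 -0.003 0 0.007 -1")

```text
time: 5.72
eef_pos: [0.495, -0.0602, 0.1209]
tcp_rot: [0.998, 0.065, -0.002, 0.001]
contact_force: [-0.9, -0.0, 8.2]
opening: 0.177
finger_force: 29.9
```

```bash
python3 st.py
```

```text
{'time': np.float64(5.725), 'eef_pos': array([ 0.495 , -0.0602,  0.1209]), 'wrist_torque': array([-0.1668,  0.2347, -0.0027]), 'opening': np.float64(0.1773), 'finger_force': np.float64(29.9189)} pitch 0.0044
F box [-0.85  0.07  8.18] pos box rel hinge [-145.06  -22.72   60.95] F tool [-0.89 -0.06 -8.18]
```

>>> send_rows(moves="0 0.0006 0 -0.001 0 0.004 -1; 0 0.0006 0 -0.001 0 0.004 -1; 0 0.0006 0 -0.001 0 0.004 -1")

```text
time: 6.1
eef_pos: [0.4947, -0.0602, 0.1202]
tcp_rot: [0.998, 0.065, -0.001, 0.0]
contact_force: [-1.1, 0.3, 9.4]
opening: 0.17
finger_force: 30.0
```

```bash
python3 st.py
```

```text
{'time': np.float64(6.1), 'eef_pos': array([ 0.4947, -0.0602,  0.1202]), 'wrist_torque': array([-0.0814,  0.2035, -0.0092]), 'opening': np.float64(0.1702), 'finger_force': np.float64(29.9641)} pitch 0.0011
F box [-1.03  0.4   9.36] pos box rel hinge [-145.35  -22.74   60.17] F tool [-1.04 -0.4  -9.36]
```

>>> send_rows(moves="0 0 0 0 0 0.003 -1; 0 0 0 0 0 0.003 -1; 0 0 0 0 0 0.003 -1")

```text
time: 6.48
eef_pos: [0.4945, -0.0603, 0.1196]
tcp_rot: [0.998, 0.065, -0.001, 0.0]
contact_force: [-2.7, -1.1, 9.0]
opening: 0.176
finger_force: 30.1
```

```bash
python3 st.py
```

```text
{'time': np.float64(6.475), 'eef_pos': array([ 0.4945, -0.0603,  0.1196]), 'wrist_torque': array([-0.0671,  0.3075, -0.0099]), 'opening': np.float64(0.1755), 'finger_force': np.float64(30.0813)} pitch 0.0017
F box [-2.79 -0.78  8.96] pos box rel hinge [-145.54  -22.73   59.62] F tool [-2.81  0.79 -8.96]
```

>>> send_rows(moves="0 0 0 -0.001 0 0.003 -1; 0 0 0 -0.001 0 0.003 -1; 0 0 0 -0.001 0 0.003 -1")

```text
time: 6.85
eef_pos: [0.4944, -0.0603, 0.1193]
tcp_rot: [0.998, 0.065, -0.001, 0.0]
contact_force: [-4.1, -1.3, 11.2]
opening: 0.175
finger_force: 30.2
```

```bash
python3 st.py
```

```text
{'time': np.float64(6.85), 'eef_pos': array([ 0.4944, -0.0603,  0.1193]), 'wrist_torque': array([-0.08  ,  0.4189,  0.0419]), 'opening': np.float64(0.1751), 'finger_force': np.float64(30.1587)} pitch 0.0016
F box [-4.26 -0.71 11.19] pos box rel hinge [-145.68  -22.75   59.27] F tool [ -4.28   0.72 -11.19]
```

>>> send_rows(moves="0 0 0 -0.003 0 0.002 -1; 0 0 0 -0.003 0 0.002 -1; 0 0 0 -0.003 0 0.002 -1")

```text
time: 7.22
eef_pos: [0.4944, -0.0603, 0.1193]
tcp_rot: [0.998, 0.065, 0.0, 0.0]
contact_force: [-2.2, -0.2, 11.1]
opening: 0.173
finger_force: 30.2
```

```bash
python3 st.py
```

```text
{'time': np.float64(7.225), 'eef_pos': array([ 0.4944, -0.0603,  0.1193]), 'wrist_torque': array([0.1165, 0.2676, 0.0276]), 'opening': np.float64(0.1728), 'finger_force': np.float64(30.2296)} pitch -0.0
F box [-2.23  0.11 11.09] pos box rel hinge [-145.68  -22.76   59.26] F tool [ -2.23  -0.1  -11.09]
```

>>> send_rows(moves="0 0 0 -0.001 0 0.002 -1; 0 0 0 -0.002 0 0.004 -1; 0 0 0 -0.002 0 0.004 -1")

```text
time: 7.6
eef_pos: [0.4944, -0.0603, 0.1192]
tcp_rot: [0.998, 0.065, 0.0, 0.0]
contact_force: [-3.0, 0.7, 13.9]
opening: 0.175
finger_force: 30.5
```

```bash
python3 st.py
```

```text
{'time': np.float64(7.6), 'eef_pos': array([ 0.4944, -0.0603,  0.1192]), 'wrist_torque': array([0.1819, 0.3319, 0.0292]), 'opening': np.float64(0.1751), 'finger_force': np.float64(30.5244)} pitch -0.0008
F box [-2.85  1.06 13.86] pos box rel hinge [-145.67  -22.8    59.22] F tool [ -2.84  -1.05 -13.86]
```

>>> send_rows(moves="0 0 0 0 0.01 0 -1; 0 0 0 0 0.02 0 -1; 0 0 0 0 0.03 0 -1; 0 0 0 0 0.04 0 -1; 0 0 0 0 0.04 0 -1")

```text
time: 8.22
eef_pos: [0.4954, -0.068, 0.1192]
tcp_rot: [0.998, 0.065, 0.0, -0.0]
contact_force: [-3.1, 1.4, 13.5]
opening: 0.174
finger_force: 30.5
```

```bash
python3 st.py
```

```text
{'time': np.float64(8.225), 'eef_pos': array([ 0.4954, -0.068 ,  0.1192]), 'wrist_torque': array([0.4087, 0.3585, 0.0345]), 'opening': np.float64(0.1739), 'finger_force': np.float64(30.5422)} pitch -0.0007
F box [-2.87  1.76 13.52] pos box rel hinge [-145.7   -30.47   59.21] F tool [ -2.87  -1.76 -13.52]
```

>>> send_rows(moves="0 0 0 0 0.008 0 -1; 0 0 0 0 0.016 0 -1; 0 0 0 0 0.024 0 -1; 0 0 0 0 0.03 0 -1; 0 0 0 0 0.03 0 -1")

```text
time: 8.85
eef_pos: [0.4962, -0.0739, 0.1192]
tcp_rot: [0.998, 0.065, 0.0, -0.0]
contact_force: [-3.5, 1.9, 14.3]
opening: 0.176
finger_force: 30.5
```

```bash
python3 st.py
```

```text
{'time': np.float64(8.85), 'eef_pos': array([ 0.4962, -0.0739,  0.1192]), 'wrist_torque': array([0.3486, 0.4066, 0.042 ]), 'opening': np.float64(0.1757), 'finger_force': np.float64(30.5465)} pitch -0.0006
F box [-3.23  2.31 14.34] pos box rel hinge [-145.73  -36.42   59.2 ] F tool [ -3.22  -2.31 -14.34]
```

>>> send_rows(moves="0 0 0 0 0.008 0 -1; 0 0 0 0 0.016 0 -1; 0 0 0 0 0.024 0 -1; 0 0 0 0 0.03 0 -1; 0 0 0 0 0.03 0 -1")

```text
time: 9.48
eef_pos: [0.4969, -0.0798, 0.1192]
tcp_rot: [0.998, 0.065, 0.0, -0.0]
contact_force: [-2.2, 3.5, 15.0]
opening: 0.179
finger_force: 30.5
```

```bash
python3 st.py
```

```text
{'time': np.float64(9.475), 'eef_pos': array([ 0.4969, -0.0798,  0.1192]), 'wrist_torque': array([0.3464, 0.3269, 0.0385]), 'opening': np.float64(0.1794), 'finger_force': np.float64(30.5449)} pitch -0.0006
F box [-1.74  3.8  14.98] pos box rel hinge [-145.76  -42.43   59.2 ] F tool [ -1.74  -3.8  -14.98]
```

>>> send_rows(moves="0 0 0 0 0.006 0 -1; 0 0 0 0 0.012 0 -1; 0 0 0 0 0.018 0 -1; 0 0 0 0 0.02 0 -1; 0 0 0 0 0.02 0 -1")

```text
time: 10.1
eef_pos: [0.4974, -0.0837, 0.1192]
tcp_rot: [0.998, 0.065, 0.0, -0.0]
contact_force: [-2.1, 2.1, 14.9]
opening: 0.174
finger_force: 30.6
```

```bash
python3 st.py
```

```text
{'time': np.float64(10.1), 'eef_pos': array([ 0.4974, -0.0837,  0.1192]), 'wrist_torque': array([0.4565, 0.3499, 0.0366]), 'opening': np.float64(0.1741), 'finger_force': np.float64(30.5529)} pitch -0.0006
F box [-1.81  2.36 14.93] pos box rel hinge [-145.76  -46.34   59.19] F tool [ -1.8   -2.36 -14.93]
```

>>> send_rows(moves="0 0 0 0 0.005 0 -1; 0 0 0 0 0.01 0 -1; 0 0 0 0 0.015 0 -1; 0 0 0 0 0.015 0 -1")

```text
time: 10.6
eef_pos: [0.4978, -0.0864, 0.1192]
tcp_rot: [0.998, 0.065, 0.0, -0.0]
contact_force: [-2.9, 2.4, 15.1]
opening: 0.177
finger_force: 30.6
```

```bash
python3 st.py
```

```text
{'time': np.float64(10.6), 'eef_pos': array([ 0.4978, -0.0864,  0.1192]), 'wrist_torque': array([ 0.5658,  0.446 , -0.0195]), 'opening': np.float64(0.1769), 'finger_force': np.float64(30.5719)} pitch -0.0005
F box [-2.54  2.71 15.1 ] pos box rel hinge [-145.77  -49.11   59.18] F tool [ -2.54  -2.72 -15.09]
```

>>> send_rows(moves="0 0 0 0 0.005 0 -1; 0 0 0 0 0.01 0 -1; 0 0 0 0 0.01 0 -1")

```text
time: 10.98
eef_pos: [0.4978, -0.0868, 0.1192]
tcp_rot: [0.998, 0.064, -0.0, -0.002]
contact_force: [-3.1, 8.8, 16.7]
opening: 0.177
finger_force: 30.8
```

```bash
python3 st.py
```

```text
{'time': np.float64(10.975), 'eef_pos': array([ 0.4978, -0.0868,  0.1192]), 'wrist_torque': array([1.3918, 0.4854, 0.0253]), 'opening': np.float64(0.1766), 'finger_force': np.float64(30.7978)} pitch -0.0002
F box [-1.92  9.12 16.74] pos box rel hinge [-145.8   -49.48   59.16] F tool [ -1.94  -9.19 -16.69]
```

>>> send_rows(moves="0 0 0 0 0.003 -0.001 -1; 0 0 0 0 0.006 -0.002 -1; 0 0 0 0 0.006 -0.002 -1; 0 0 0 0 0.006 -0.002 -1")

```text
time: 11.48
eef_pos: [0.4978, -0.0869, 0.1191]
tcp_rot: [0.998, 0.064, -0.0, -0.003]
contact_force: [-2.4, 11.6, 15.8]
opening: 0.173
finger_force: 30.9
```

```bash
python3 st.py
```

```text
{'time': np.float64(11.475), 'eef_pos': array([ 0.4978, -0.0869,  0.1191]), 'wrist_torque': array([1.8136, 0.2901, 0.033 ]), 'opening': np.float64(0.1729), 'finger_force': np.float64(30.8611)} pitch -0.0002
F box [-0.88 11.82 15.84] pos box rel hinge [-145.83  -49.58   59.14] F tool [ -0.91 -11.93 -15.76]
```

>>> send_rows(moves="0 0 0 0 0.003 0 -1; 0 0 0 0 0.006 0 -1; 0 0 0 0 0.006 0 -1; 0 0 0 0 0.006 0 -1; 0 0 0 0 0.006 0 -1; 0 0 0 0 0.006 0 -1")

```text
time: 12.22
eef_pos: [0.4978, -0.0871, 0.1192]
tcp_rot: [0.998, 0.064, -0.0, -0.005]
contact_force: [-2.9, 15.0, 15.5]
opening: 0.181
finger_force: 31.2
```

```bash
python3 st.py
```

```text
{'time': np.float64(12.225), 'eef_pos': array([ 0.4978, -0.0871,  0.1192]), 'wrist_torque': array([2.2461, 0.3386, 0.0225]), 'opening': np.float64(0.1806), 'finger_force': np.float64(31.1766)} pitch 0.0
F box [-0.96 15.23 15.54] pos box rel hinge [-145.83  -49.78   59.16] F tool [ -1.01 -15.37 -15.39]
```

>>> send_rows(moves="0 0 0 0 -0.005 -0.001 -1; 0 0 0 0 -0.01 -0.003 -1; 0 0 0 0 -0.014 -0.005 -1; 0 0 0 0 -0.014 -0.005 -1")

```text
time: 12.72
eef_pos: [0.4977, -0.0868, 0.1193]
tcp_rot: [0.998, 0.065, 0.0, -0.002]
contact_force: [0.6, 5.9, 8.8]
opening: 0.175
finger_force: 30.1
```

```bash
python3 st.py
```

```text
{'time': np.float64(12.725), 'eef_pos': array([ 0.4977, -0.0868,  0.1193]), 'wrist_torque': array([ 0.9635, -0.0857,  0.015 ]), 'opening': np.float64(0.1748), 'finger_force': np.float64(30.1003)} pitch -0.0009
F box [1.4  5.74 8.77] pos box rel hinge [-145.87  -49.42   59.25] F tool [ 1.39 -5.77 -8.75]
```

>>> send_rows(moves="0 0 0 0 -0.004 0 -1; 0 0 0 0 -0.004 0 -1; 0 0 0 0 -0.004 0 -0.7; 0 0 0 0 -0.004 0 -0.4; 0 0 0 0 -0.004 0 0; 0 0 0 0 -0.004 0 0.3; 0 0 0 0 -0.004 0 0.3; 0 0 0 0 -0.004 -0.08 0.3; 0 0 0 0 -0.004 -0.2 0.3; 0 0 0 0 -0.004 -0.35 0.3; 0 0 0 0 -0.004 -0.4 0.3; 0 0 0 0 -0.004 -0.4 0.3")

```text
time: 14.22
eef_pos: [0.4974, -0.0879, 0.1993]
tcp_rot: [0.998, 0.065, -0.0, 0.001]
contact_force: [0.8, -0.1, -0.7]
opening: 0.655
finger_force: 0.0
```

```bash
python3 st.py; python3 - <<'E'
from fit2 import *
snap('wrist','wrist3');snap('side','side3')
print([[np.round(proj(t,W([*p[:3],0],(-145,y,z),1)),1).tolist() for y,z in((-20,74),(-49,74))] for t in('wrist3','side3')])
a=cv2.resize(cv2.imread('pics/wrist3.png')[100:310,130:410],(500,375),interpolation=cv2.INTER_CUBIC)
b=cv2.resize(cv2.imread('pics/side3.png')[180:255,250:310+20],(300,282),interpolation=cv2.INTER_CUBIC)
b=cv2.copyMakeBorder(b,0,93,0,0,0);cv2.imwrite('pics/g.png',np.hstack([a,b]))
E
```

```text
{'time': np.float64(14.225), 'eef_pos': array([ 0.4974, -0.0879,  0.1993]), 'wrist_torque': array([-0.0332,  0.0192, -0.024 ]), 'opening': np.float64(0.6553), 'finger_force': np.float64(0.0)} pitch 0.0003
F box [ 0.78 -0.18 -0.69] pos box rel hinge [-146.31  -50.55  139.34] F tool [0.78 0.18 0.69]
[[[232.9, 227.1], [277.4, 227.2]], [[319.0, 199.0], [321.8, 194.7]]]
```

View pics/g.png

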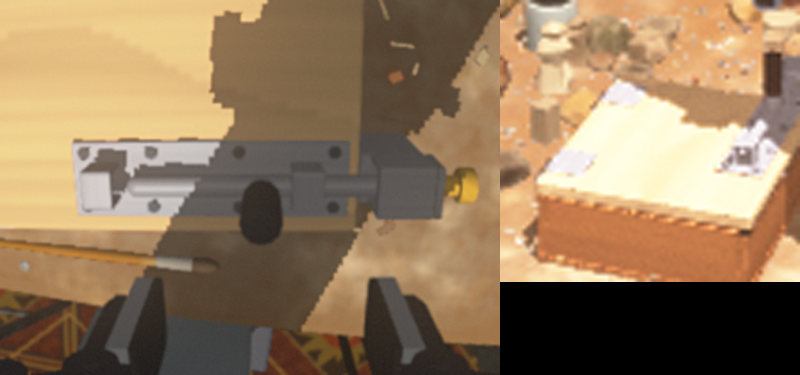

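The rod runs into the keeper at (375,185), the knob stands near the right staple at (262,210), the lid is flat on the rim, and the gripper is clear. Handing the job in.

```bash
python3 -c "
from plant import ctrl
print(ctrl.sign_off())"
```

```text
the job is handed in; nothing more can be done
None
```

I pressed the lid shut with about 15 N and slid the bolt home against the stop screw, finishing with a 15 N sideways push; then I let go, and the last pictures show the bolt in the keeper and the lid flat; the job is handed in but no verdict was returned.

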